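# Uncover a pop-up sprinkler and hold its riser at the length mark

### The arm

A 6-joint arm with a two-finger parallel gripper is mounted at the origin on the work surface. World frame = base frame: x ahead of the robot, y to its left, z up, the work surface at z = 0. Lengths are in m, angles in degrees, forces in N, time in s.
With the tool pointing down it reaches from about 0.3 to 0.75 m from the base axis. Payload 8.5 kg.
Tool frame: the origin (TCP) lies at the very end of the fingers, on their centre line; the grasp point (between the pads) lies 19 mm behind it (env.hold_point_z is the distance from the TCP to the grasp point, in m); z points along the fingers, y is the line along which they close (so a half turn about z gives the same grasp; the last joint's range is limited). The gripper opens to 85 mm and grips with 20 to 120 N. Pads are 22 mm wide; open, the fingers measure 114 mm over their backs; the gripper's body (76 mm by 85 mm) begins 54 mm behind the grasp point. The pads swing forward as they close: fully open they stand 13 mm farther back than shut.
Start: joints at [55.732, 21.807, 74.336, -0, 83.858, -12.336], TCP at [0.205, 0.51, 0.231] pointing down, gripper open.
Joint ranges: [-178.18, 178.18], [-50.72, 133.34], [12.68, 142.11], [-81.47, 261.47], [9.98, 163.14], [-165.26, 165.26]. Speed limits (degrees/s): [136.94, 136.94, 180, 180, 180, 180].

### API

Orientations are given as a 3x3 rotation matrix whose columns are the frame's x, y, z axes.
In Python, from rig import env, optics gives the robot as it stands.
- The arm moves only by the shell command python3 -m jog 'ROWS' [OPENING] [FORCE]. ROWS is JSON, a list of rows, each an object with "linear": the shift along the tool's x, y, z in units of 40 mm (1.0 is 40 mm), a list of three; "roll": the turn about the tool's z in units of 5 degrees (1.0 is 5 degrees). A call has 1 to 12 rows; each row shifts and turns the commanded pose from where the row before left it, along the tool's axes as they then stand; what a row does not reach is not made up. A row lasts 1/12 s, in which the tool goes at most 41.7 mm and 7.16 degrees, less where a joint would pass 70% of its speed; a pose out of reach is approached as far as the arm can. A call is refused whole if a number of a shift passes 1 or a number of a turn 1, either way. A call with a gripper value outside its range is refused whole. OPENING is the opening, from -1 (shut) to 1 (fully open), set as the call begins (- or left out, the last holds). The fingers move at their own pace and stop on an object; FORCE is the grip in N (left out, the last holds). Time passes only in rows, so rows that do not move let the fingers close. It gives the time, the measured TCP pose, the force, the opening and the grip force at its end, in the units of the state.
- env.observe(): the state, without advancing time (a new reading comes with each control period).
- optics.get_image(name): name is "scene" or "top" or "wrist"; returns the picture (400x640x3 uint8, red, green, blue); there is no depth.
- optics.calibration(name): a dict with "fov_y" (degrees; the focal length in pixels is half the picture's height over the tangent of half this angle, whatever the lens; pixels are square), "cx", "cy" (the principal point, pixels), "T" (4x4, takes a point from camera to world coordinates). Camera axes: x right, y down, z forward; pixel columns grow to the right and rows downward; lengths in m; the calibration is good to about 2 mm. The wrist camera is an equidistant fisheye: a pixel r from the principal point sees the ray r / f radians off the axis. A picture is of the moment at which its call begins: read the wrist's pose just before it. calibration takes no time and is no camera call; for the wrist camera it gives the pose at the moment of the call.
- env.close_job(): hands the job in; it is judged then, once.
The state is a dict: "time_s": time; "q": joint angles; "qvel": joint speeds; "joint_efforts": joint torques, N m; "position": TCP position; "tool_rot": TCP orientation; "ft_force": force on the tool from outside, world axes, zero at the start; "wrist_torque": the same for the moment, N m; "grip_width": finger opening in m; "gripper_force": force on a finger pad.
Only numpy, scipy, OpenCV 4.12 (cv2) and the standard library are available. Lean on these libraries where they do the work, as an engineer would, in place of code of your own. Each camera call takes 0.05 s, during which the arm holds its last target. There are 200 camera calls.

### The job

Lift the green frost cover off the pop-up sprinkler by the ring on its top and set it down gently, upright, on the bare table beside the stand. Then take the orange tab, pull the sprinkler's riser up against its spring until the whole yellow band has just come out above the black cap, and finish still gripping the tab and holding the riser there, so that a helper can work on it. Leave the flower pot, the plant-feed bottle and the trowel where they are.

Things in the scene. Friction and masses are not known exactly. Their poses are not given: they have to be found in the camera images.
- stand: irrigation stand fixed to the table: plywood board 18 mm thick with an upright black pop-up sprinkler, white pipe and brass valve with red lever. Origin on the table, on the sprinkler's vertical axis; z up. Board from x = -70 to 240 mm, y = -70 to 70 mm; pipe and valve (78 mm high) run along +x. Sprinkler body 44 mm in diameter; its knurled cap 57 mm in diameter, 147 to 175 mm up
- cap_top (a point): centre of the flat top of the sprinkler's black cap, 175 mm above the table; the riser comes up through it. Axes as the stand's
- riser_lift (a joint): how far the riser (grey stem 21 mm in diameter) is pulled up out of the sprinkler, m: 0 down, 0.076 at its end stop. An inner spring pulls it down with 7 N when down, 13 N at the mark, 15 N at the stop; let go, it springs back to 0. A yellow band 8 mm high goes round the stem; its lower edge is level with the cap's top at 0.055
- band_low (a point): centre of the stem at the lower edge of the yellow band (55 mm below the cap's top when the riser is down)
- riser: the riser with its orange plug: a disc 26 mm in diameter and on it an upright flat tab 24 mm wide along x, 8 mm thick along y, 26 mm tall: grip it across its thickness (fingers closing along y). Origin on the axis under the black nozzle flange, level with the cap's top when down; flange 0 to 6 mm, disc 6 to 13 mm, tab 13 to 39 mm above the origin. Axes as the stand's
- tab_tip (a point): middle of the upper edge of the orange tab, 39 mm above the riser's origin (above the cap's top when the riser is down)
- cover: green plastic frost cover: round cap 79 mm in diameter, 77 mm tall, open below, about 0.12 kg, ring handle on top. Origin at the centre of its open underside; z up. Starts on the sprinkler, underside 153 mm above the table: an inner ledge 22 mm up rests on the sprinkler's cap, the skirt hanging round it with 5 mm play. Lift it straight up 65 mm or more to clear the tab
- ring_top (a point): middle of the top bar of the cover's ring handle (centre of the bar), 103 mm above the cover's underside. The ring is a half hoop of 8 mm bar in the cover's x-z plane, 42 mm wide along x, with 22 mm clear under the top bar: grip it across the bar (fingers closing along the cover's y)
- pot: empty terracotta flower pot, 84 mm in diameter at the rim, 80 mm tall, origin at the centre of its underside; leave alone
- feed: white plastic plant-feed bottle, 64 mm in diameter, 150 mm tall with green cap, origin at the centre of its underside; leave alone
- trowel: hand trowel lying on the table, wooden handle towards its -x, copper blade towards +x; it reaches from x = -130 to +163 mm, 70 mm wide, 28 mm high; origin below its neck on the table; leave alone
Things that resemble listed ones, but are neither listed nor needed, are in the scene too. Of the things that look like the cover, the smallest one is meant.

How it is judged:
By the outcome, as a careful person would: the job done as asked, in the order asked, and still so for the second after the job is handed in, while the arm keeps its last pose, push and grip.
It also fails if it takes over 51 s, if anything falls off the work surface, if the arm or the gripper's body presses on something with over 40 N, if the wrist force passes 120 N, or if a joint passes its speed limit or range.

## Working session

There is one attempt and no reset: what is moved stays moved. The work goes in short steps, Python scripts to look and compute and a shell command to move; the robot and the scene stay as the last step left them, time stands still between calls to the robot, and variables do not carry over. Pictures are saved under pics/ and viewed, at most 12 in all, crops included, and the job is handed in when it is done.

```bash
ls; mkdir -p pics; python3 - <<'E'
from rig import env, optics
import cv2,numpy as np
for n in("scene","top"):
    im=optics.get_image(n); cv2.imwrite(f"pics/{n}0.png",im[:,:,::-1])
    c=optics.calibration(n); print(n,c["fov_y"],c["cx"],c["cy"],np.round(c["T"],3).tolist())
s=env.observe(); print(s["time_s"],np.round(s["tool_rot"],3).tolist(),s["position"],env.hold_point_z)
E
```

```text
pics
scene 56.54100327608391 325.07083509593167 203.02774303365987 [[0.843, 0.384, -0.376, 0.907], [0.537, -0.603, 0.589, -0.547], [-0.001, -0.699, -0.715, 0.874], [0.0, 0.0, 0.0, 1.0]]
top 43.52037260429492 319.56900651869324 196.05060541456157 [[-0.016, -0.994, 0.111, 0.38], [-1.0, 0.017, 0.005, 0.054], [-0.007, -0.111, -0.994, 1.509], [0.0, 0.0, 0.0, 1.0]]
0.1 [[-0.928, 0.374, -0.001], [0.374, 0.928, -0.001], [0.0, -0.001, -1.0]] [0.20528426 0.50996994 0.23075631] 0.0187
```

View pics/scene0.png

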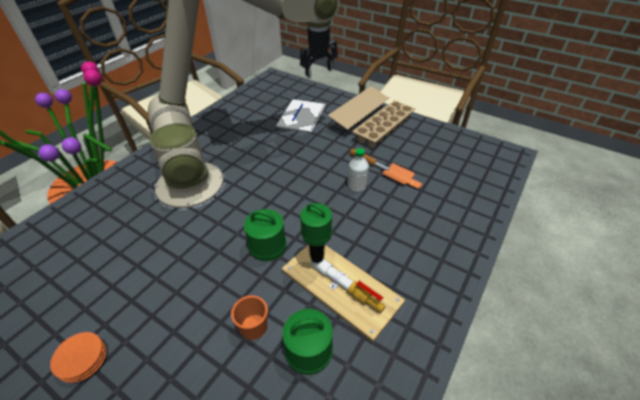

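View pics/top0.png

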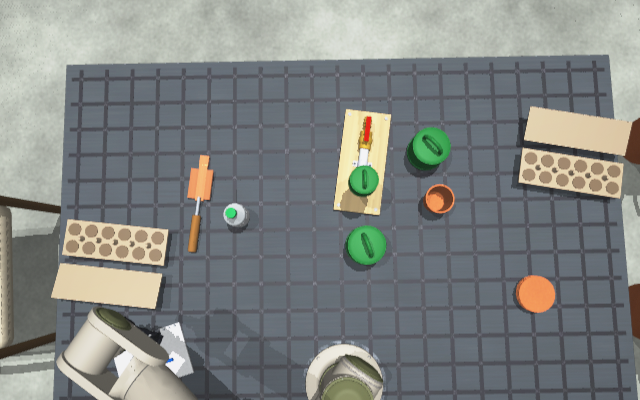

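The scene shows three green covers: (364,181) top / (316,222) scene on the sprinkler, (367,245) / (265,233) on the table, and (431,147) / (307,340) on the table. The one on the sprinkler is the smallest and is on the stand, so it fits. I'll confirm with an enlarged crop and measure.

```bash
cat > h.py <<'E'
import numpy as np, cv2
from rig import env, optics
def ray(n,u,v,c=None):
    c=c or optics.calibration(n); T=np.array(c["T"]); f=200/np.tan(np.radians(c["fov_y"]/2))
    x,y=(u-c["cx"])/f,(v-c["cy"])/f
    if n=="wrist":
        r=np.hypot(x,y); k=np.tan(r)/r if r>1e-9 else 1
        d=np.array([x*k,y*k,1.])
    else: d=np.array([x,y,1.])
    d=T[:3,:3]@d; return T[:3,3],d/np.linalg.norm(d)
def plane(n,u,v,z,c=None):
    o,d=ray(n,u,v,c); return o+d*(z-o[2])/d[2]
def tri(r1,r2):
    (a,d),(b,e)=r1,r2; s=np.linalg.lstsq(np.c_[d,-e],b-a,rcond=None)[0]
    p,q=a+d*s[0],b+e*s[1]; return (p+q)/2,np.linalg.norm(p-q)
E
python3 - <<'E'
from h import *
t=cv2.imread("pics/top0.png"); s=cv2.imread("pics/scene0.png")
a=cv2.resize(t[95:225,325:465],None,fx=4,fy=4,interpolation=cv2.INTER_CUBIC)
b=cv2.resize(s[190:290,285:345],(0,0),fx=4,fy=4,interpolation=cv2.INTER_CUBIC)
H=np.zeros((520,800,3),np.uint8);H[:a.shape[0],:560]=a;H[:400,560:800]=b
cv2.imwrite("pics/crop.png",H)
h=cv2.cvtColor(t,cv2.COLOR_BGR2HSV)
g=cv2.inRange(h,(50,100,40),(75,255,255))
n,l,st,ce=cv2.connectedComponentsWithStats(g)
for i in range(1,n):
    if st[i,4]>80: print("green",st[i],ce[i])
m=cv2.inRange(h,(12,30,120),(30,200,255)); m[:,:320]=0;m[:,400:]=0;m[225:]=0;m[:100]=0
c=max(cv2.findContours(m,cv2.RETR_EXTERNAL,2)[0],key=cv2.contourArea)
r=cv2.minAreaRect(c); print(r); bx=cv2.boxPoints(r)
P=[plane("top",*p,.018) for p in bx]; print(np.round(P,4))
print("sides",[np.linalg.norm(P[i]-P[i-1]) for i in range(4)])
E
```

```text
green [ 407  127   44   43 1414] [428.28712871 148.26520509]
green [349 166  30  30 704] [363.23153409 180.46875   ]
green [225 208  12  10  90] [230.41111111 212.55555556]
green [ 346  226   40   39 1255] [365.58326693 244.84302789]
((362.361572265625, 161.6077117919922), (47.00916290283203, 101.83251190185547), 7.125016689300537)
[[ 0.5063  0.0233  0.018 ]
 [ 0.8152 -0.0211  0.018 ]
 [ 0.7944 -0.1628  0.018 ]
 [ 0.4866 -0.1153  0.018 ]]
sides [np.float64(0.14003312208918842), np.float64(0.312039467194833), np.float64(0.1432075122362905), np.float64(0.31144066569572226)]
```

View pics/crop.png

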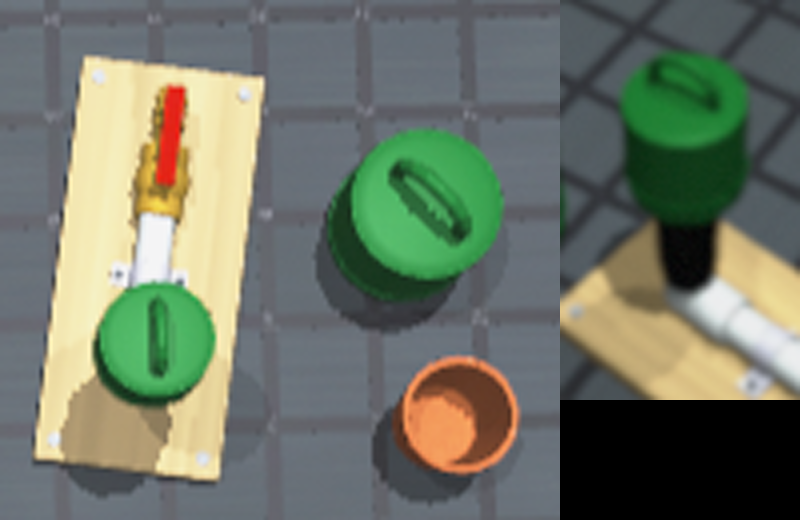

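The crop confirms it: the smallest cover sits on the sprinkler, with its ring at about (364.5,179) in top and (316,211) in scene. Stand yaw is about -8.5° and the axis is near (0.566,-0.056). Moving over it.

```bash
python3 - <<'E'
from h import *
print("ring on z=.256:",plane("top",364.5,179.2,.256), tri(ray("top",364.5,179.2),ray("scene",285+685/4-100-40,190+83/4)))
for a,b in(((157,300),(160,375)),): 
    p,q=[plane("top",325+u/4,95+v/4,.25) for u,v in(a,b)]; print("ring yaw",np.degrees(np.arctan2(*(p-q)[[1,0]])),np.linalg.norm(p-q))
print("place spot",[plane("top",u,v,0) for u,v in((320,175),(300,175),(367,245))], "feed",plane("top",235,215,.1))
E
python3 -m jog '[{"linear":[-0.76,-0.54,-0.27]},{"linear":[-0.76,-0.54,-0.27]},{"linear":[-0.76,-0.54,-0.27]},{"linear":[-0.76,-0.54,-0.27]},{"linear":[-0.76,-0.54,-0.27]},{"linear":[-0.76,-0.54,-0.27]},{"linear":[-0.76,-0.54,-0.27]},{"linear":[-0.76,-0.54,-0.27]},{"linear":[-0.76,-0.54,-0.27]},{"linear":[-0.76,-0.54,-0.27]},{"linear":[-0.76,-0.54,-0.27]},{"linear":[-0.76,-0.54,-0.27]}]' 0.2 40
```

```text
ring on z=.256: [ 0.56091649 -0.05340458  0.256     ] (array([ 0.56554542, -0.05414661,  0.23410127]), np.float64(0.0037183071879892567))
ring yaw 0.7710674993780975 0.04806317879228577
place spot [array([0.61303625, 0.05969958, 0.        ]), array([0.61408717, 0.12061831, 0.        ]), array([ 0.39858119, -0.07767561,  0.        ])] feed [0.48766678 0.30102216 0.1       ]invalid input
```

```bash
python3 -m jog '[{"linear":[-0.7,-0.5,-0.3],"roll":0},{"linear":[-0.76,-0.54,-0.27],"roll":0},{"linear":[-0.76,-0.54,-0.27],"roll":0},{"linear":[-0.76,-0.54,-0.27],"roll":0},{"linear":[-0.76,-0.54,-0.27],"roll":0},{"linear":[-0.76,-0.54,-0.27],"roll":0},{"linear":[-0.76,-0.54,-0.27],"roll":0},{"linear":[-0.76,-0.54,-0.27],"roll":0},{"linear":[-0.76,-0.54,-0.27],"roll":0},{"linear":[-0.76,-0.54,-0.27],"roll":0},{"linear":[-0.76,-0.54,-0.27],"roll":0},{"linear":[-0.76,-0.54,-0.27],"roll":0}]' 0.2 40
```

```text
time_s: 1.1
position: [0.4458, 0.1341, 0.3625]
tool_rot: [[-0.928, 0.374, -0.0], [0.374, 0.928, 0.0], [0.0, -0.0, -1.0]]
ft_force: [1.3, 0.8, 0.4]
grip_width: 0.0511
gripper_force: 0.0
```

```bash
python3 -m jog '[{"linear":[-0.75,-0.54,0],"roll":0},{"linear":[-0.75,-0.54,0],"roll":0},{"linear":[-0.75,-0.54,0],"roll":0},{"linear":[-0.75,-0.54,0],"roll":0},{"linear":[-0.75,-0.54,0],"roll":0},{"linear":[-0.75,-0.54,0],"roll":0},{"linear":[0,0,0],"roll":-0.9},{"linear":[0,0,0],"roll":-0.9},{"linear":[0,0,0],"roll":-0.9},{"linear":[0,0,0],"roll":-0.7},{"linear":[0,0,0],"roll":0},{"linear":[0,0,0],"roll":0}]' 0.2 40
python3 - <<'E'
from h import *
c=optics.calibration("wrist"); im=optics.get_image("wrist")
cv2.imwrite("pics/w1.png",im[:,:,::-1]); print(c["fov_y"],np.round(c["T"],3).tolist())
import pickle; pickle.dump(c,open("w1.pkl","wb"))
E
```

```text
time_s: 2.1
position: [0.5639, -0.0516, 0.3618]
tool_rot: [[-0.996, 0.088, -0.001], [0.088, 0.996, 0.0], [0.001, 0.0, -1.0]]
ft_force: [0.5, -0.0, -0.2]
grip_width: 0.0514
gripper_force: 0.0
65.70646984690485 [[0.089, 0.943, 0.321, 0.481], [0.996, -0.084, -0.029, -0.044], [0.0, 0.323, -0.947, 0.505], [0.0, 0.0, 0.0, 1.0]]
```

View pics/w1.png

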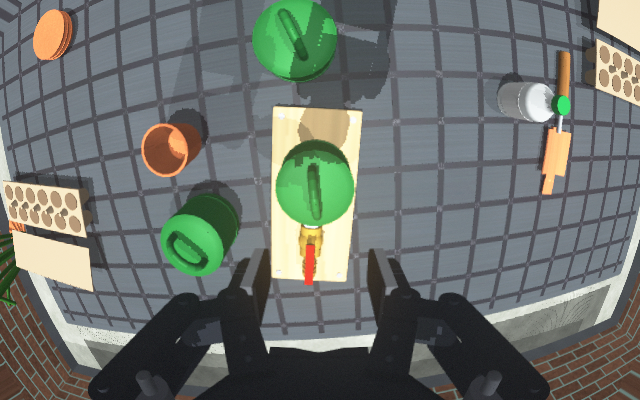

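Wrist view: the target cover is centred at about (315,183), with its ring bar running from (314,163) to (316,222). Bottle, pot and trowel are clear.

```bash
python3 - <<'E'
from h import *
import pickle; c=pickle.load(open("w1.pkl","rb"))
w=cv2.imread("pics/w1.png"); g=cv2.cvtColor(w,cv2.COLOR_BGR2HSV)
# ring = darker/edge region: local analysis
cr=g[145:235,285:345,2]; 
m=((cr<np.median(cr)*0.8)).astype(np.uint8); m[:, :18]=0; m[:,42:]=0
n,l,st,ce=cv2.connectedComponentsWithStats(m)
for i in range(1,n):
    if st[i,4]>10: print(st[i]+[285,145,0,0,0],ce[i]+[285,145])
P=[plane("wrist",*p,.256,c) for p in((314.5,172),(315.2,190),(316,215))]
print(np.round(P,4)); d=P[0]-P[2]; print("yaw",np.degrees(np.arctan2(-d[1],-d[0])),np.linalg.norm(d))
for u in((314.5,185),(315,190),(315.5,195)): print(tri(ray("wrist",*u,c),ray("top",364.5,179.2)))
cv2.imwrite("pics/w1c.png",cv2.resize(w[130:250,265:365],None,fx=5,fy=5,interpolation=cv2.INTER_CUBIC))
E
```

```text
[303 145  24  16 325] [315.10769231 151.35692308]
[307 163  15  57 490] [314.23673469 185.80612245]
[[ 0.5422 -0.0523  0.256 ]
 [ 0.5578 -0.0532  0.256 ]
 [ 0.5804 -0.0546  0.256 ]]
yaw -3.394033250069 0.03826104962214857
(array([ 0.5672564 , -0.05628298,  0.20935602]), np.float64(0.0023582427812716186))
(array([ 0.56332243, -0.05446735,  0.23834915]), np.float64(0.0009387178172552349))
(array([ 0.55997722, -0.05294026,  0.26273728]), np.float64(0.00023499030912351346))
```

View pics/w1c.png

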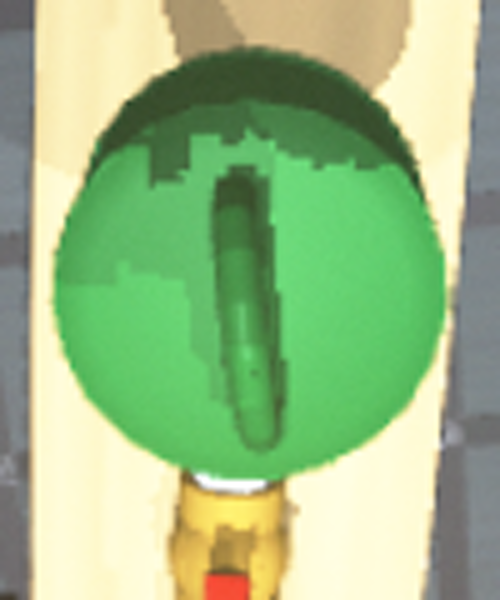

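The crop shows the ring bar from (312.4,165) to (317.6,218) and the cover's top face centred at about (315,187.5).

```bash
python3 - <<'E'
from h import *
import pickle; c=pickle.load(open("w1.pkl","rb"))
A,B=plane("wrist",312.4,166,.24,c),plane("wrist",317.6,217,.24,c)
print(A,B,np.linalg.norm(A-B),np.degrees(np.arctan2(*(B-A)[[1,0]])),(A+B)/2)
print("disc centre",plane("wrist",315,187.5,.23,c))
print("disc wid",plane("wrist",276,188,.23,c)-plane("wrist",354,188,.23,c))
E
```

```text
[ 0.5405339  -0.05419067  0.24      ] [ 0.58886154 -0.05398109  0.24      ] 0.048328097114302276 0.24847376591232248 [ 0.56469772 -0.05408588  0.24      ]
disc centre [ 0.56332485 -0.05411894  0.23      ]
disc wid [-0.00650363 -0.07245385  0.        ]
```

```bash
python3 -m jog '[{"linear":[0,-0.06,0],"roll":-0.8},{"linear":[0,0,0.6],"roll":0},{"linear":[0,0,0.8],"roll":0},{"linear":[0,0,0.8],"roll":0},{"linear":[0,0,0.5],"roll":0},{"linear":[0,0,0.2],"roll":0},{"linear":[0,0,0.1],"roll":0},{"linear":[0,0,0],"roll":0},{"linear":[0,0,0],"roll":0}]' 0.2 40
python3 - <<'E'
from h import *
import pickle
c=optics.calibration("wrist"); im=optics.get_image("wrist")[:,:,::-1]
cv2.imwrite("pics/w2.png",cv2.resize(im[150:390,180:460],None,fx=2,fy=2))
E
```

```text
time_s: 2.9
position: [0.5643, -0.0541, 0.2435]
tool_rot: [[-1.0, 0.017, 0.002], [0.017, 1.0, -0.001], [-0.002, -0.001, -1.0]]
ft_force: [-0.1, 0.0, 0.2]
grip_width: 0.0512
gripper_force: 0.0
```

View pics/w2.png

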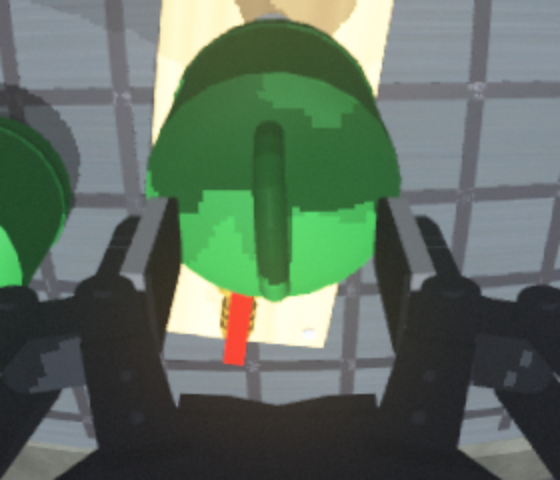

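The ring bar (268–278, 125–295 in the crop) stands midway between the pads. Closing now.

```bash
python3 -m jog '[{"linear":[0,0,0.1],"roll":0},{"linear":[0,0,0],"roll":0},{"linear":[0,0,0],"roll":0},{"linear":[0,0,0],"roll":0},{"linear":[0,0,0],"roll":0},{"linear":[0,0,0],"roll":0},{"linear":[0,0,0],"roll":0},{"linear":[0,0,0],"roll":0}]' -1 40
```

```text
time_s: 3.62
position: [0.5638, -0.054, 0.2383]
tool_rot: [[-1.0, 0.016, 0.0], [0.016, 1.0, -0.0], [-0.0, -0.0, -1.0]]
ft_force: [-1.2, -0.9, 1.2]
grip_width: 0.0068
gripper_force: 39.1
```

```bash
python3 -m jog '[{"linear":[0,0,-0.1],"roll":0},{"linear":[0,0,-0.2],"roll":0},{"linear":[0,0,-0.2],"roll":0},{"linear":[0,0,-0.3],"roll":0},{"linear":[0,0,-0.3],"roll":0},{"linear":[0,0,-0.3],"roll":0},{"linear":[0,0,-0.3],"roll":0},{"linear":[0,0,-0.3],"roll":0},{"linear":[0,0,-0.3],"roll":0},{"linear":[0,0,-0.2],"roll":0},{"linear":[0,0,0],"roll":0}]' -1 40
```

```text
time_s: 4.53
position: [0.5641, -0.054, 0.3403]
tool_rot: [[-1.0, 0.016, 0.004], [0.016, 1.0, -0.001], [-0.004, -0.001, -1.0]]
ft_force: [0.3, 0.2, -0.9]
grip_width: 0.0065
gripper_force: 38.9
```

```bash
python3 -m jog '[{"linear":[0,0.2,0],"roll":0},{"linear":[0,0.4,0],"roll":0},{"linear":[0,0.5,0],"roll":0},{"linear":[0,0.5,0],"roll":0},{"linear":[0,0.5,0],"roll":0},{"linear":[0,0.5,0],"roll":0},{"linear":[0,0.5,0],"roll":0},{"linear":[0,0.5,0],"roll":0},{"linear":[0,0.4,0],"roll":0},{"linear":[0,0.2,0],"roll":0},{"linear":[0,0.1,0],"roll":0},{"linear":[0,0,0],"roll":0}]' -1 40
python3 -m jog '[{"linear":[0,0,0.2],"roll":0},{"linear":[0,0,0.5],"roll":0},{"linear":[0,0,0.7],"roll":0},{"linear":[0,0,0.8],"roll":0},{"linear":[0,0,0.8],"roll":0},{"linear":[0,0,0.8],"roll":0},{"linear":[0,0,0.8],"roll":0},{"linear":[0,0,0.7],"roll":0},{"linear":[0,0,0.4],"roll":0},{"linear":[0,0,0.2],"roll":0},{"linear":[0,0,0],"roll":0},{"linear":[0,0,0],"roll":0}]' -1 40
python3 - <<'E'
from h import *
im=optics.get_image("scene")[:,:,::-1]
cv2.imwrite("pics/s2.png",cv2.resize(im[80:330,200:440],None,fx=2.4,fy=2.4,interpolation=cv2.INTER_CUBIC))
E
```

```text
time_s: 5.53
position: [0.5664, 0.1186, 0.3377]
tool_rot: [[-1.0, 0.015, -0.001], [0.015, 1.0, -0.0], [0.001, -0.0, -1.0]]
ft_force: [-0.8, -0.4, -1.0]
grip_width: 0.0066
gripper_force: 39.0
time_s: 6.53
position: [0.5669, 0.1175, 0.1026]
tool_rot: [[-1.0, 0.017, 0.001], [0.017, 1.0, -0.0], [-0.001, -0.0, -1.0]]
ft_force: [0.8, -0.0, -0.7]
grip_width: 0.0062
gripper_force: 39.0
```

View pics/s2.png

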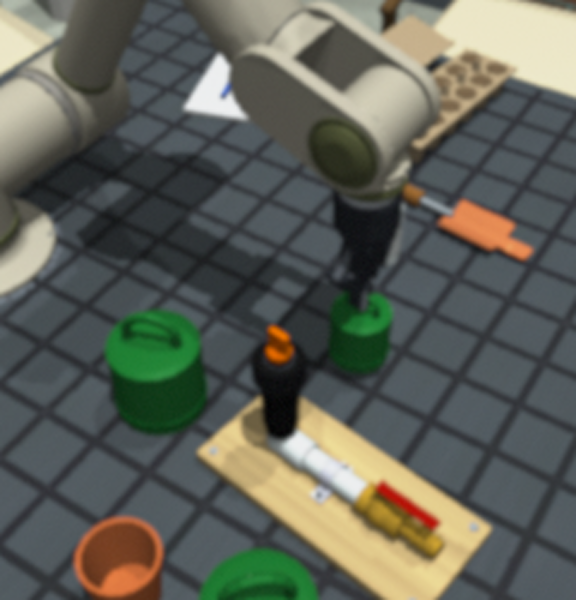

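The cover hangs upright at crop (360,330) over bare table, and the orange tab is exposed at (278,342). Lowering slowly.

```bash
python3 -m jog '[{"linear":[0,0,0.05],"roll":0},{"linear":[0,0,0.05],"roll":0},{"linear":[0,0,0.05],"roll":0},{"linear":[0,0,0.05],"roll":0},{"linear":[0,0,0.05],"roll":0},{"linear":[0,0,0.04],"roll":0},{"linear":[0,0,0.03],"roll":0},{"linear":[0,0,0.02],"roll":0},{"linear":[0,0,0.02],"roll":0},{"linear":[0,0,0.02],"roll":0},{"linear":[0,0,0],"roll":0}]' -1 40
```

```text
time_s: 7.5
position: [0.5665, 0.118, 0.0868]
tool_rot: [[-1.0, 0.016, -0.0], [0.016, 1.0, -0.0], [0.0, -0.0, -1.0]]
ft_force: [-0.6, 0.5, -1.1]
grip_width: 0.0066
gripper_force: 39.0
```

```bash
python3 -m jog '[{"linear":[0,0,0.02],"roll":0},{"linear":[0,0,0.01],"roll":0},{"linear":[0,0,0.01],"roll":0},{"linear":[0,0,0],"roll":0},{"linear":[0,0,0],"roll":0}]' -1 40;python3 -m jog '[{"linear":[0,0,0.01],"roll":0},{"linear":[0,0,0.01],"roll":0},{"linear":[0,0,0],"roll":0},{"linear":[0,0,0],"roll":0}]' -1 40
```

```text
time_s: 7.92
position: [0.5666, 0.1179, 0.0854]
tool_rot: [[-1.0, 0.016, 0.0], [0.016, 1.0, -0.0], [-0.0, -0.0, -1.0]]
ft_force: [-0.2, 0.3, -0.1]
grip_width: 0.0063
gripper_force: 39.2
time_s: 8.25
position: [0.5669, 0.1177, 0.0853]
tool_rot: [[-1.0, 0.016, 0.001], [0.016, 1.0, -0.001], [-0.001, -0.001, -1.0]]
ft_force: [-1.7, -2.8, 5.1]
grip_width: 0.0067
gripper_force: 39.9
```

Touchdown (about 5 N). Releasing and rising.

```bash
python3 -m jog '[{"linear":[0,0,-0.02],"roll":0},{"linear":[0,0,0],"roll":0},{"linear":[0,0,0],"roll":0},{"linear":[0,0,0],"roll":0},{"linear":[0,0,0],"roll":0},{"linear":[0,0,0],"roll":0},{"linear":[0,0,0],"roll":0}]' 0.2 40
python3 -m jog '[{"linear":[0,0,-0.2],"roll":0},{"linear":[0,0,-0.4],"roll":0},{"linear":[0,0,-0.7],"roll":0},{"linear":[0,0,-0.9],"roll":0},{"linear":[0,0,-0.9],"roll":0},{"linear":[0,0,-0.9],"roll":0},{"linear":[0,0,-0.9],"roll":0},{"linear":[0,-0.4,-0.7],"roll":0},{"linear":[0,-0.6,-0.4],"roll":0},{"linear":[0,-0.8,0],"roll":0},{"linear":[0,-0.8,0],"roll":0},{"linear":[0,-0.8,0],"roll":0}]' 0.2 40
python3 -m jog '[{"linear":[0,-0.5,0],"roll":0},{"linear":[0,-0.3,0],"roll":0.8},{"linear":[0,-0.1,0],"roll":0.7},{"linear":[0,0,0],"roll":0},{"linear":[0,0,0],"roll":0}]' 0.2 40
python3 - <<'E'
from h import *
import pickle
c=optics.calibration("wrist"); pickle.dump(c,open("w3.pkl","wb"))
cv2.imwrite("pics/w3raw.png",optics.get_image("wrist")[:,:,::-1])
t=optics.get_image("top")[:,:,::-1]; s=optics.get_image("scene")[:,:,::-1]
cv2.imwrite("pics/t3raw.png",t);cv2.imwrite("pics/s3raw.png",s)
w=cv2.imread("pics/w3raw.png")
a=cv2.resize(w[110:260,235:420],None,fx=3,fy=3,interpolation=cv2.INTER_CUBIC)
b=cv2.resize(s[170:320,270:350],None,fx=3,fy=3,interpolation=cv2.INTER_CUBIC)
cv2.imwrite("pics/m3.png",np.hstack([a,b]))
for n,im in(("wrist",w),("scene",s)):
    h=cv2.cvtColor(im,cv2.COLOR_BGR2HSV); m=cv2.inRange(h,(4,200,90),(16,255,255))
    k,l,st,ce=cv2.connectedComponentsWithStats(m)
    for i in range(1,k):
        if 15<st[i,4]<1500: print(n,st[i],np.round(ce[i],1))
E
```

```text
time_s: 8.83
position: [0.5665, 0.118, 0.0852]
tool_rot: [[-1.0, 0.016, -0.0], [0.016, 1.0, 0.0], [0.0, -0.0, -1.0]]
ft_force: [-0.5, -0.2, -0.1]
grip_width: 0.0509
gripper_force: 0.0
time_s: 9.83
position: [0.5639, -0.0191, 0.3264]
tool_rot: [[-1.0, 0.016, 0.001], [0.016, 1.0, -0.0], [-0.001, -0.0, -1.0]]
ft_force: [-0.2, 0.7, -0.8]
grip_width: 0.0513
gripper_force: 0.0
time_s: 10.25
position: [0.5633, -0.0539, 0.3258]
tool_rot: [[-0.989, 0.145, 0.0], [0.145, 0.989, 0.0], [-0.0, 0.0, -1.0]]
ft_force: [0.2, -0.4, 0.1]
grip_width: 0.0511
gripper_force: 0.0
wrist [310 179  13  23  82] [315.8 189.1]
scene [310 217  12  15 119] [315.6 224.3]
scene [356 283  17  12  37] [363.8 289.2]
```

View pics/m3.png

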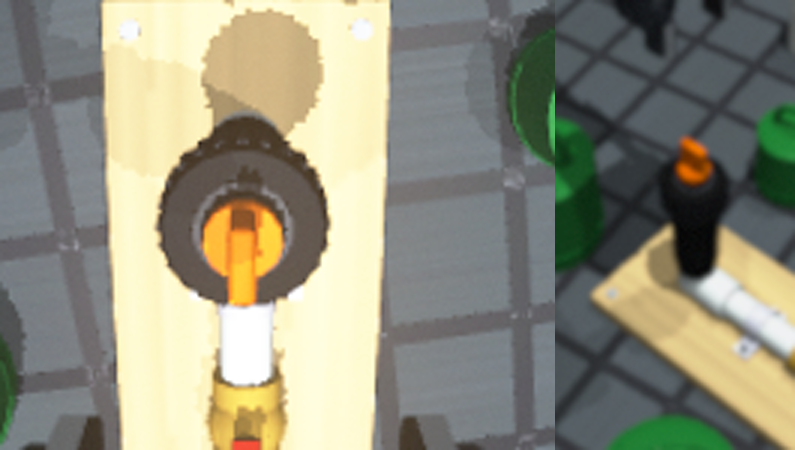

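The tab is upright, aligned with the tool's x axis, disc centre at wrist px (316,190), cap centre at (316,186).

```bash
python3 - <<'E'
from h import *
import pickle; c=pickle.load(open("w3.pkl","rb"))
print("cap",plane("wrist",316,185.7,.175,c),"disc",plane("wrist",316,190,.188,c))
print("tab end low",plane("wrist",235+242/3,110+303/3,.214,c))
t=plane("wrist",235+242/3,110+270/3,.214,c);print("tab?",t)
s=plane("scene",315,219,.21);print("scene tab tip",s)
E
```

```text
cap [ 0.56662219 -0.05624819  0.175     ] disc [ 0.56704939 -0.05621411  0.188     ]
tab end low [ 0.5782235  -0.05799966  0.214     ]
tab? [ 0.56806738 -0.05646524  0.214     ]
scene tab tip [ 0.56653855 -0.05850398  0.21      ]
```

```bash
python3 -m jog '[{"linear":[-0.1,-0.045,0.3],"roll":0},{"linear":[0,0,0.7],"roll":0},{"linear":[0,0,0.8],"roll":0},{"linear":[0,0,0.7],"roll":0},{"linear":[0,0,0.4],"roll":0},{"linear":[0,0,0.2],"roll":0},{"linear":[0,0,0.1],"roll":0},{"linear":[0,0,0],"roll":0},{"linear":[0,0,0],"roll":0},{"linear":[0,0,0],"roll":0}]' 0.2 40
```

```text
time_s: 11.23
position: [0.5677, -0.0564, 0.1986]
tool_rot: [[-0.989, 0.146, 0.002], [0.146, 0.989, -0.001], [-0.002, -0.0, -1.0]]
ft_force: [-0.2, 0.6, 0.2]
grip_width: 0.0516
gripper_force: 0.0
```

```bash
python3 -m jog '[{"linear":[0,0,0.1],"roll":0},{"linear":[0,0,0.08],"roll":0},{"linear":[0,0,0],"roll":0},{"linear":[0,0,0],"roll":0}]' 0.2 40
python3 -m jog '[{"linear":[0,0,0],"roll":0},{"linear":[0,0,0],"roll":0},{"linear":[0,0,0],"roll":0},{"linear":[0,0,0],"roll":0},{"linear":[0,0,0],"roll":0},{"linear":[0,0,0],"roll":0},{"linear":[0,0,0],"roll":0},{"linear":[0,0,0],"roll":0}]' -1 90
```

```text
time_s: 11.57
position: [0.5671, -0.0563, 0.19]
tool_rot: [[-0.989, 0.147, -0.0], [0.147, 0.989, 0.0], [0.0, 0.0, -1.0]]
ft_force: [0.5, 0.4, -0.2]
grip_width: 0.0514
gripper_force: 0.0
time_s: 12.23
position: [0.5671, -0.0572, 0.1905]
tool_rot: [[-0.989, 0.147, 0.0], [0.147, 0.989, -0.002], [-0.0, -0.002, -1.0]]
ft_force: [-1.4, -4.8, 2.1]
grip_width: 0.0059
gripper_force: 88.4
```

Gripping the tab. Pulling up about 50 mm.

```bash
python3 -m jog '[{"linear":[0,-0.02,-0.05],"roll":0},{"linear":[0,0,-0.1],"roll":0},{"linear":[0,0,-0.12],"roll":0},{"linear":[0,0,-0.15],"roll":0},{"linear":[0,0,-0.15],"roll":0},{"linear":[0,0,-0.15],"roll":0},{"linear":[0,0,-0.15],"roll":0},{"linear":[0,0,-0.15],"roll":0},{"linear":[0,0,-0.12],"roll":0},{"linear":[0,0,-0.1],"roll":0},{"linear":[0,0,0],"roll":0},{"linear":[0,0,0],"roll":0}]' -1 90
python3 - <<'E'
from h import *
im=optics.get_image("scene")[:,:,::-1]; cv2.imwrite("pics/s4raw.png",im)
w=optics.get_image("wrist")[:,:,::-1];cv2.imwrite("pics/w4raw.png",w)
a=cv2.resize(im[190:250,290:350],None,fx=6,fy=6,interpolation=cv2.INTER_CUBIC)
b=cv2.resize(w[110:290,220:420],None,fx=2,fy=2,interpolation=cv2.INTER_CUBIC)
cv2.imwrite("pics/m4.png",np.hstack([a,b]))
h=cv2.cvtColor(im,cv2.COLOR_BGR2HSV); m=cv2.inRange(h,(20,120,80),(35,255,255)); m[:,:290]=0;m[:,345:]=0;m[:200]=0;m[255:]=0
print(np.argwhere(m)[:,::-1].tolist())
E
```

```text
time_s: 13.23
position: [0.567, -0.0572, 0.2397]
tool_rot: [[-0.989, 0.147, -0.0], [0.147, 0.989, -0.0], [0.0, -0.0, -1.0]]
ft_force: [4.0, -3.8, -11.6]
grip_width: 0.0062
gripper_force: 87.7
[]
```

View pics/m4.png

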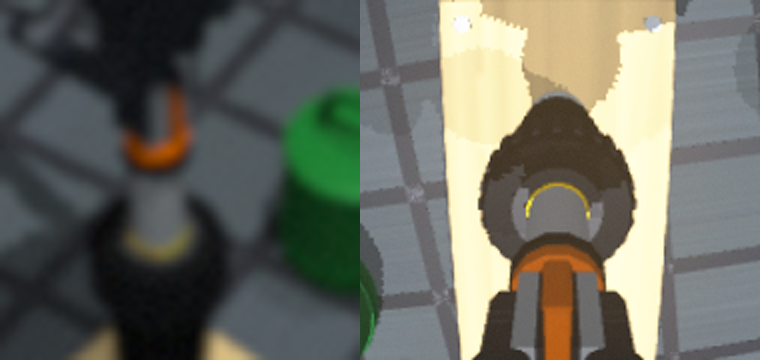

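The yellow band is just emerging at the cap's top (crop (160,248); wrist crop (558,190)), consistent with about 49 mm of lift and no slip. Another 7 mm or so is needed.

```bash
python3 -m jog '[{"linear":[-0.01,-0.01,-0.05],"roll":0},{"linear":[0,0,-0.05],"roll":0},{"linear":[0,0,-0.05],"roll":0},{"linear":[0,0,-0.03],"roll":0},{"linear":[0,0,0],"roll":0},{"linear":[0,0,0],"roll":0},{"linear":[0,0,0],"roll":0},{"linear":[0,0,0],"roll":0}]' -1 90
python3 - <<'E'
from h import *
import pickle
im=optics.get_image("scene")[:,:,::-1]; cv2.imwrite("pics/s5raw.png",im)
c=optics.calibration("wrist");pickle.dump(c,open("w5.pkl","wb"))
w=optics.get_image("wrist")[:,:,::-1];cv2.imwrite("pics/w5raw.png",w)
a=cv2.resize(im[200:250,295:335],None,fx=8,fy=8,interpolation=cv2.INTER_CUBIC)
b=cv2.resize(w[150:250,270:360],None,fx=4,fy=4,interpolation=cv2.INTER_CUBIC)
cv2.imwrite("pics/m5.png",np.hstack([a,b]))
E
```

```text
time_s: 14.0
position: [0.567, -0.0573, 0.2468]
tool_rot: [[-0.989, 0.147, -0.001], [0.147, 0.989, 0.001], [0.001, 0.0, -1.0]]
ft_force: [0.6, 0.5, -12.3]
grip_width: 0.0063
gripper_force: 87.7
```

View pics/m5.png

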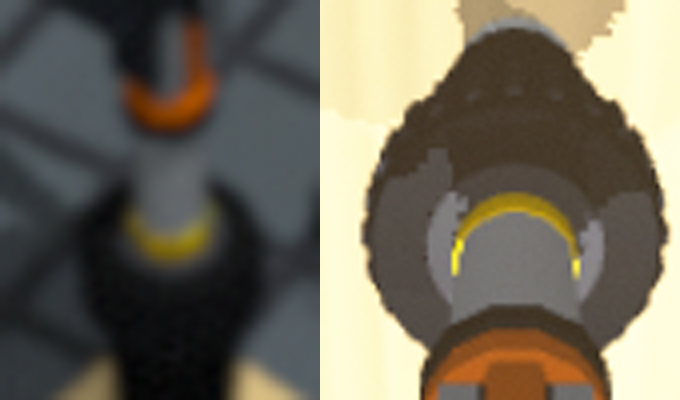

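```bash
python3 - <<'E'
from h import *
import pickle; c=pickle.load(open("w5.pkl","rb"))
C=np.array([.567,-.0565])
def cyl(n,u,v,c=None,r=.0105):
    o,d=ray(n,u,v,c); a=d[:2]@d[:2]; p=o[:2]-C; b=p@d[:2]; k=p@p-r*r; return o+d*(-b-np.sqrt(max(b*b-a*k,0)))/a
w=cv2.imread("pics/w5raw.png"); s=cv2.imread("pics/s5raw.png")
print("wrist col",[(v,*w[v,318].tolist()) for v in range(194,208)])
for v in(198.2,203.2): print("wrist z",v,cyl("wrist",318.75,v,c))
print("scene col",[(v,*s[v,316].tolist()) for v in range(222,238)])
for v in range(226,236,2): print("scene z",v,cyl("scene",316,v+.5))
E
```

```text
wrist col [(194, 65, 71, 81), (195, 65, 74, 82), (196, 64, 72, 82), (197, 64, 74, 83), (198, 41, 107, 127), (199, 23, 119, 147), (200, 23, 128, 156), (201, 13, 137, 168), (202, 41, 157, 191), (203, 113, 122, 128), (204, 116, 118, 121), (205, 115, 119, 121), (206, 118, 120, 122), (207, 117, 121, 121)]
wrist z 198.2 [ 0.55662938 -0.05485675  0.17620604]
wrist z 203.2 [ 0.55662707 -0.05487139  0.18706087]
scene col [(222, 104, 101, 96), (223, 105, 103, 98), (224, 105, 102, 98), (225, 105, 103, 98), (226, 105, 103, 98), (227, 105, 101, 98), (228, 99, 107, 106), (229, 77, 113, 121), (230, 38, 112, 129), (231, 13, 100, 118), (232, 38, 79, 92), (233, 52, 60, 65), (234, 44, 42, 42), (235, 29, 28, 27), (236, 22, 21, 21), (237, 17, 18, 16)]
scene z 226 [ 0.57328058 -0.06491453  0.1929948 ]
scene z 228 [ 0.57317214 -0.06499439  0.18558252]
scene z 230 [ 0.57306141 -0.06507375  0.17808013]
scene z 232 [ 0.57294834 -0.06515259  0.1704859 ]
scene z 234 [ 0.57283285 -0.06523086  0.16279806]
```

```bash
python3 -m jog '[{"linear":[0,0,-0.02],"roll":0},{"linear":[0,0,0],"roll":0},{"linear":[0,0,0],"roll":0},{"linear":[0,0,0],"roll":0},{"linear":[0,0,0],"roll":0},{"linear":[0,0,0],"roll":0}]' -1 90
python3 - <<'E'
from h import *
s=env.observe();print(s["time_s"],s["position"],s["ft_force"])
C=np.array([.567,-.0565])
c=optics.calibration("wrist");w=optics.get_image("wrist")[:,:,::-1].astype(int)
def z(v,dz):
    k=dict(c);T=np.array(c["T"]).copy();T[2,3]+=dz;k["T"]=T
    o,d=ray("wrist",318.5,v,k); a=d[:2]@d[:2]; p=o[:2]-C; b=p@d[:2]; q=p@p-.0105**2; return (o+d*(-b-np.sqrt(b*b-a*q))/a)[2]
w4=cv2.imread("pics/w4raw.png").astype(int)
for n,i,dz in(("now",w,0),("at 49mm",w4,.2397-s["position"][2])):
    y=(i[:,316:322,2]-i[:,316:322,0]).mean(1); r=[v for v in range(185,215) if y[v]>50]
    print(n,r, "lower/upper z",z(r[-1]+1,dz),z(r[0],dz),[(v,int(y[v])) for v in range(r[0]-2,r[-1]+3)])
im=optics.get_image("scene")[:,:,::-1]
cv2.imwrite("pics/s6.png",cv2.resize(im[100:380,200:440],None,fx=2.1,fy=2.1,interpolation=cv2.INTER_CUBIC))
E
```

```text
time_s: 14.6
position: [0.5671, -0.0573, 0.2475]
tool_rot: [[-0.989, 0.146, -0.001], [0.146, 0.989, 0.001], [0.001, 0.0, -1.0]]
ft_force: [-3.0, 3.3, -13.5]
grip_width: 0.0057
gripper_force: 87.6
14.6 [ 0.56706965 -0.05729921  0.24754521] [ -2.98284164   3.33960555 -13.49331324]
now [198, 199, 200, 201, 202] lower/upper z 0.1874515334670789 0.17655881219768202 [(196, 17), (197, 18), (198, 82), (199, 120), (200, 135), (201, 151), (202, 151), (203, 21), (204, 6)]
at 49mm [201, 202] lower/upper z 0.1796063243070233 0.17537041014436422 [(199, 17), (200, 29), (201, 90), (202, 149), (203, 22), (204, 6)]
```

View pics/s6.png

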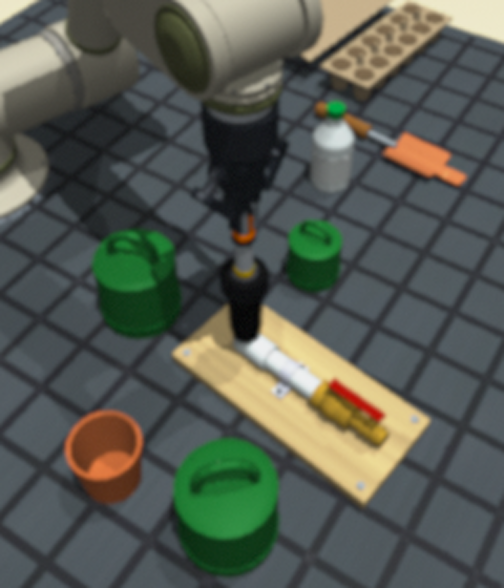

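The cover stands upright on bare table at crop (314,256). The band is out, with its top edge at a lift of about 57 mm. Pot, bottle and trowel are unmoved, and the tab has not slipped in the grip.

```bash
python3 -c "
from rig import env
print(env.close_job())"
```

```text
the job is handed in; nothing more can be done
None
```

The job is handed in at 14.7 s of the 51 s allowed: the frost cover stands upright on the bare table beside the stand, and the gripper still holds the orange tab with the riser up about 57 mm, so the yellow band is just clear of the cap.

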